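# Transfer a hanging panettone to the rail over the crumb tray

### The job

The low, wide panettone hanging upside down next to the gap is still shedding crumbs on the bench. Lift its carrier clear of the end stop of its rail and hang it gently on the next rail of the rack, so that the loaf hangs over the crumb tray. Leave it hanging straight and still; do not knock the tall panettoni or the tray out of place.

Things in the scene. Friction and masses are not known exactly. Their poses are not given: they have to be found in the camera images.
- rack: Fixed steel cooling rack: two round hanging rails in one line with a gap between, a wire shelf above them. Origin on the bench midway between the rails, straight below their axis; x points away from the robot, y along the rails (to its left), z up. Posts at x = 110, y = +-385 mm, joined at rail height by a bar at x = 100 to 120 mm; foot bars 12 mm high from x = -90 to 150 mm.
- rail_left (a point): Middle of the left (+y) rail's axis, 235 mm above the bench. The rail is 16 mm in diameter and runs from y = 52 to 368 mm in the rack's frame; an end stop stands at both ends
- rail_right (a point): Middle of the right (-y) rail's axis, 235 mm above the bench; 16 mm in diameter, from y = -52 to -368 mm in the rack's frame; an end stop at both ends
- stop_left (a point): Top of the left rail's end stop at the gap, 22 mm above the rail's axis: an upturned plate 16 mm wide (x), 6 mm thick (y). From it a flat bar 12 mm high, 6 mm thick, centred on rail height, leads straight back (+x) to the rack's frame. The outer ends at y = +-368 mm have the same
- stop_right (a point): The same on the right rail's end at the gap
- shelf_front (a point): Middle of the wire shelf's front edge: 51 mm in front (-x) of the rails' axis. The shelf is 800 mm long (y), 181 mm deep, its wires 407 to 420 mm above the bench. It overhangs the rails, so an upright gripper on a carrier's handle strikes it; a tool tilted about 30 degrees, coming down from the robot's side, stays in front of it
- low_carrier: Steel carrier with the low, wide panettone, 0.3 to 0.65 kg together, on the left or right rail, 125 to 175 mm from the rack's middle, next to the gap. Origin: the point on the rail's axis when it hangs; axes as the rack's. The hook, 30 mm wide (y), is an upside-down V that centres itself on the rail, its top 14 mm above the origin. Nothing but its weight holds it
- low_carrier_loaf (a point): Lowest point of the low panettone (120 mm diameter, 102 mm high, crust down), 172 mm below the carrier's origin. Hook: spine 19 to 23 mm in front (-x) of the origin, lip 19 to 23 mm behind it, down to 16 mm below it; yoke bar from 63 mm below. So raised by 30 to 45 mm the carrier passes along y over stops and brackets, or comes off towards the robot
- low_carrier_grip (a point): Point to grip on that carrier's handle: a straight steel bar 18 mm wide (y), 14 mm thick, 96 mm long, that rises from the hook leaning 32 degrees from vertical towards the robot. The point is on its centre line, 30 mm from the upper end, 57 mm in front (-x) of the carrier's origin, 50 mm above it. Grip across the 18 mm, closing along y, tool along the bar
- tray: Loose dark steel crumb tray, 170 (x) by 200 (y) mm, 18 mm high, 0.7 kg, on the bench straight below the free part of the other rail, 125 to 175 mm from the rack's middle; origin at the centre of its underside. The low loaf is to hang over its middle
- tall_left: Carrier of the same kind with a tall, slim panettone (96 mm in diameter, 128 mm high) near the outer end of the left rail, about 310 mm from the rack's middle; to be left alone. Origin on the rail's axis
- tall_right: The same near the outer end of the right rail; to be left alone

How it is judged:
On the way, in this order (a step that is already met when the one before it is completed fails the run):
1. the low panettone's carrier is lifted clear of its rail, higher than the end stop (origin at least 24 mm above the rails' axis), off the rack (z of low_carrier in the frame of rack above 0.259 m and contact force between low_carrier and rack below 0.5 N), for 0.1 s.
2. it hangs on the other rail, over the tray (horizontal distance between low_carrier and tray below 0.035 m and z of low_carrier in the frame of rack below 0.241 m and contact force between low_carrier and rack above 1 N), for 0.2 s.
At the end, for the whole second after the job is handed in: The low carrier hangs seated on the rail above the tray (within 6 mm of its height, 8 mm of its axis), within 35 mm of the tray's middle seen from above, upright within 0.15 rad, in line with the rail within 0.2 rad, at rest; tall panettoni and tray moved less than 30 mm (horizontal distance between low_carrier and tray below 0.035 m and z of low_carrier in the frame of rack between 0.229 and 0.241 m and x of low_carrier in the frame of rack between -0.008 and 0.008 m and angle between low_carrier's own z axis and vertical below 0.15 rad and angle between the y axis of low_carrier and the y axis of rack, either way round below 0.2 rad and linear speed of low_carrier below 0.03 m/s and distance of each of tall_left, tall_right, tray from where it was at the start of the episode below 0.03 m); the robot touches nothing.
It fails at once if the low panettone is dropped or lowered towards the bench (its carrier more than 50 mm below rail height) (z of low_carrier in the frame of rack below 0.185 m).
It fails at once if the low panettone is tipped by more than 0.6 rad (angle between low_carrier's own z axis and vertical above 0.6 rad).
It fails at once if a tall panettone is knocked off its place (30 mm) (distance of any of tall_left, tall_right from where it was at the start of the episode above 0.03 m).
It fails at once if the carrier is pressed or dropped onto the rack with more than 40 N (contact force between low_carrier and rack above 40 N).
It also fails if it takes over 51 s, if anything falls off the work surface, if the arm or the gripper's body presses on something with over 40 N, if the wrist force passes 120 N, or if a joint passes its speed limit or range.

### The arm

A 6-joint arm with a two-finger parallel gripper is mounted at the origin on the work surface. World frame = base frame: x ahead of the robot, y to its left, z up, the work surface at z = 0. Lengths are in m, angles in rad, forces in N, time in s.
With the tool pointing down it reaches from about 0.35 to 0.775 m from the base axis. Payload 5.5 kg.
Tool frame: the origin (TCP) lies midway between the tips of the shut fingers; the grasp point (between the pads) lies 19 mm behind it; z points along the fingers, y is the line along which they close (so a half turn about z gives the same grasp; the last joint's range is limited). The gripper opens to 85 mm and grips with 20 to 120 N. Pads are 22 mm wide; open, the fingers measure 114 mm over their backs; the gripper's body (76 mm by 85 mm) begins 54 mm behind the grasp point. The pads swing forward as they close: fully open they stand 13 mm farther back than shut.
Start: joints at [0.983, 0.313, 0.046, 1.304, 0, 1.431], TCP at [0.249, 0.518, 0.231] pointing down, gripper open.
Joint ranges: [-2.76, 2.76], [-0.86, 1.69], [-1.03, 1.26], [-2.2, 2.34], [-1.47, 1.5], [-3.14, 3.14]. Speed limits (rad/s): [2.57, 2.57, 3.14, 3.14, 3.14, 3.14].

### API

Orientations are given as a unit quaternion [x, y, z, w].
In Python, from bench import monitor, optics, workorder gives the robot as it stands.
- The arm moves only by the tool drive_tool, never from a script. Its argument "rows" is text: rows parted by semicolons, each of 5 numbers parted by spaces: the shift along the tool's x, y, z each as a share of 3 cm, from -1 to 1, then the turn about the tool's z as a share of 60 degrees, from -1 to 1, then the opening, from 0 (shut) to 1 (fully open). A call has 1 to 5 rows; each row shifts and turns the commanded pose from where the row before left it, along the tool's axes as they then stand; what a row does not reach is not made up. A row lasts 1/10 s, in which the tool goes at most 50 mm and 8.59 degrees, less where a joint would pass 70% of its speed; a pose out of reach is approached as far as the arm can. A call with a number of a shift or a turn outside -1 to 1 is refused whole. A call with a gripper value outside its range is refused whole. The fingers move at their own pace and stop on an object; "grip_force" is the grip in N (left out, the last holds). Time passes only in rows, so rows that do not move let the fingers close. It gives the time, the measured TCP pose, the force, the opening and the grip force at its end, in the units of the state.
- monitor.observe(): the state, without advancing time (a new reading comes with each control period).
- optics.camera(name): name is "scene" or "side" or "wrist"; returns the picture (420x560x3 uint8, blue, green, red); there is no depth.
- optics.get_calibration(name): a dict with "intrinsics" (3x3 intrinsics, pixels), "extrinsics" (4x4, takes a point from camera to world coordinates). Camera axes: x right, y down, z forward; pixel columns grow to the right and rows downward; lengths in m; the calibration is good to about 2 mm. The wrist camera is an equidistant fisheye: a pixel r from the principal point sees the ray r / f radians off the axis. A picture is of the moment at which its call begins: read the wrist's pose just before it. get_calibration takes no time and is no camera call; for the wrist camera it gives the pose at the moment of the call.
- workorder.sign_off(): hands the job in; it is judged then, once.
The state is a dict: "clock": time; "q": joint angles; "qd": joint speeds; "joint_efforts": joint torques, N m; "tcp_pos": TCP position; "eef_rot": TCP orientation; "wrist_force": force on the tool from outside, world axes, zero at the start; "ft_torque": the same for the moment, N m; "gripper_width": finger opening in m; "grip_force": force on a finger pad.
Only numpy, scipy, OpenCV 4.12 (cv2) and the standard library are available. Lean on these libraries where they do the work, as an engineer would, in place of code of your own. Each camera call takes 0.05 s, during which the arm holds its last target. There are 200 camera calls.

## Working session

There is one attempt and no reset: what is moved stays moved. The work goes in short steps, Python scripts to look and compute and a tool call to move; the robot and the scene stay as the last step left them, time stands still between calls to the robot, and variables do not carry over. Pictures are saved under pics/ and viewed, at most 10 in all, crops included, and the job is handed in when it is done.

Besides the shell and the picture viewer there is one more tool, called after "Call:" by a JSON object that holds its "op" and its "data". drive_tool: Moves the arm, as the interface text tells. Its arguments: {"type":"object","properties":{"rows":{"type":"string"},"grip_force":{"type":"number"}},"required":["rows"]}

```bash
mkdir -p pics; ls; python3 - <<'E'
from bench import monitor, optics, workorder
import cv2, numpy as np
np.set_printoptions(precision=4,suppress=True)
s=monitor.observe(); print(s)
for n in ["scene","side","wrist"]:
    c=optics.get_calibration(n); print(n,c["intrinsics"],c["extrinsics"])
    cv2.imwrite(f"pics/{n}0.png",optics.camera(n))
E
```

```text
pics
{'clock': 0.0, 'q': array([0.9834, 0.314 , 0.0449, 1.3036, 0.    , 1.4312]), 'qd': array([-0.0018,  0.0014, -0.0016,  0.0011,  0.0017,  0.0023]), 'joint_efforts': array([ -0.0013, -48.0632,  29.8533,   0.0195,  -0.0003,  -0.    ]), 'tcp_pos': array([0.2487, 0.5178, 0.2304]), 'eef_rot': array([ 0.222 ,  0.975 , -0.0009, -0.0003]), 'wrist_force': array([ 0.7063,  0.197 , -0.7565]), 'ft_torque': array([ 0.0286, -0.0469,  0.0067]), 'grip_force': 0.0, 'gripper_width': 0.08543049146335814}
scene [[426.8333   0.     282.9374]
 [  0.     426.8333 211.7278]
 [  0.       0.       1.    ]] [[ 0.8442 -0.4136  0.3409  0.2687]
 [-0.536  -0.6486  0.5404 -0.5227]
 [-0.0024 -0.6389 -0.7693  0.993 ]
 [ 0.      0.      0.      1.    ]]
side [[495.8541   0.     278.6103]
 [  0.     495.8541 203.4907]
 [  0.       0.       1.    ]] [[ 0.8424 -0.26    0.472   0.0002]
 [-0.5388 -0.4216  0.7293 -0.9018]
 [ 0.0094 -0.8687 -0.4952  0.8806]
 [ 0.      0.      0.      1.    ]]
wrist [[325.1923   0.     282.054 ]
 [  0.     325.1923 209.5796]
 [  0.       0.       1.    ]] [[ 0.4337  0.8522  0.2926  0.1743]
 [ 0.901  -0.4096 -0.1427  0.5537]
 [-0.0017  0.3255 -0.9455  0.3724]
 [ 0.      0.      0.      1.    ]]
```

View pics/scene0.png

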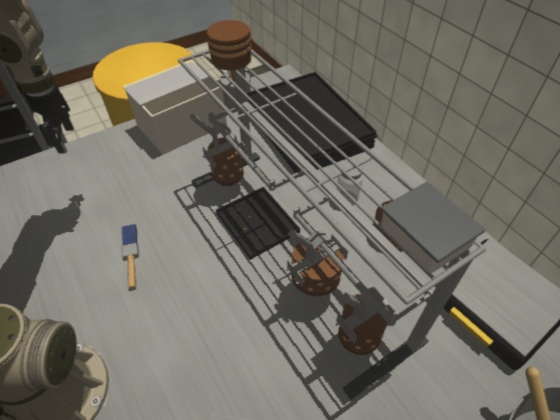

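View pics/side0.png

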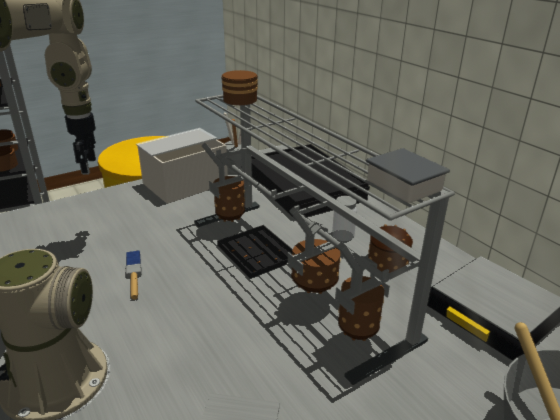

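```bash
python3 - <<'E'
import cv2
a=cv2.imread("pics/scene0.png")[150:300,210:410]
cv2.imwrite("pics/scene_c.png",cv2.resize(a,(800,600),interpolation=cv2.INTER_CUBIC))
a=cv2.imread("pics/side0.png")[170:320,205:405]
cv2.imwrite("pics/side_c.png",cv2.resize(a,(800,600),interpolation=cv2.INTER_CUBIC))
E
```

```text
(no output)
```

View pics/scene_c.png

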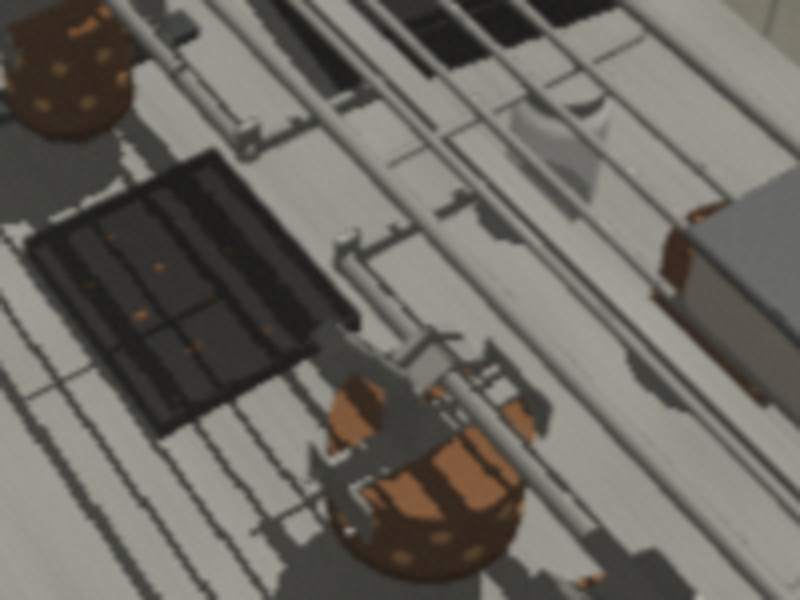

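View pics/side_c.png

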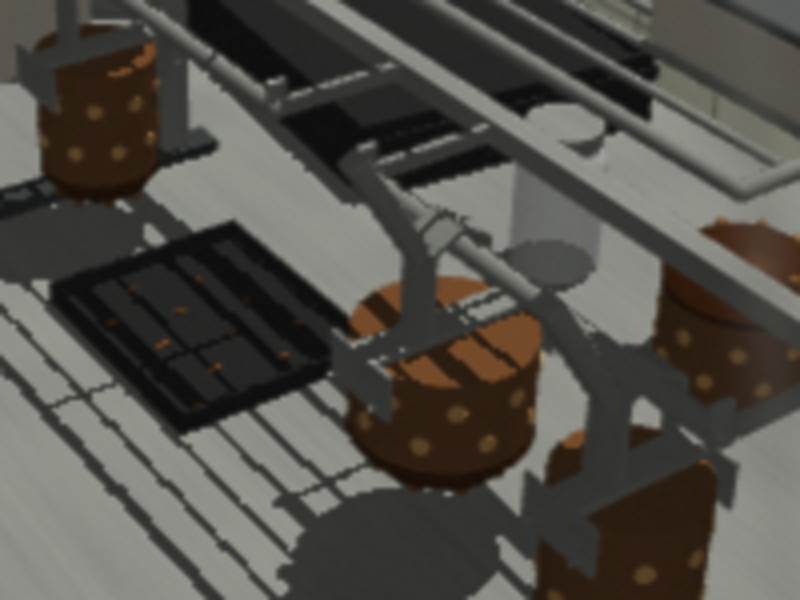

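```bash
cat > h.py <<'E'
import numpy as np, cv2
from bench import monitor, optics
np.set_printoptions(precision=4,suppress=True)
def ray(n,p,c=None):
    c=c or optics.get_calibration(n);K=c["intrinsics"];T=c["extrinsics"]
    d=np.array([(p[0]-K[0,2])/K[0,0],(p[1]-K[1,2])/K[1,1]])
    if n=="wrist":
        r=np.hypot(*d); d=np.r_[d/r*np.sin(r),np.cos(r)]
    else: d=np.r_[d,1]; d/=np.linalg.norm(d)
    return T[:3,3],T[:3,:3]@d
def tri(*rays):
    A=[];b=[]
    for o,d in rays:
        P=np.eye(3)-np.outer(d,d);A.append(P);b.append(P@o)
    x,*_=np.linalg.lstsq(np.vstack(A),np.hstack(b),rcond=None)
    return x,[np.linalg.norm((np.eye(3)-np.outer(d,d))@(x-o)) for o,d in rays]
def plane(r,z):
    o,d=r; return o+d*(z-o[2])/d[2]
E
python3 - <<'E'
from h import *
s=lambda u,v:ray("scene",(210+u/4,150+v/4)); t=lambda u,v:ray("side",(205+u/4,170+v/4))
for n,a,b in [("stopL",(248,128),(275,85)),("stopR",(348,238),(360,152)),("hooktop",(425,355),(445,225)),("handle end",(330,335),(362,163)),
 ("trayA",(215,150),(235,222)),("trayC",(162,434),(185,432)),("trayD",(28,243),(52,290))]:
    print(n,*tri(s(*a),t(*b)))
tr=[plane(s(*p),.018) for p in [(215,150),(357,320),(162,434),(28,243)]]
print(np.array(tr),np.mean(tr,0))
tr=[plane(t(*p),.018) for p in [(235,222),(185,432),(52,290)]]
print(np.array(tr))
E
```

```text
stopL [0.6268 0.0924 0.2486] [np.float64(0.000692800026307962), np.float64(0.0006928000263082388)]
stopR [ 0.6295 -0.0087  0.2456] [np.float64(0.0012543374209400499), np.float64(0.0012543374209400863)]
hooktop [ 0.6243 -0.1     0.2416] [np.float64(0.003015900489351707), np.float64(0.0030159004893518886)]
handle end [ 0.5617 -0.0999  0.3044] [np.float64(0.0031364758896767543), np.float64(0.003136475889676751)]
trayA [0.7067 0.2809 0.0123] [np.float64(0.001508087863436298), np.float64(0.001508087863436156)]
trayC [ 0.5451  0.0825 -0.0044] [np.float64(0.0016418952261936313), np.float64(0.0016418952261932475)]
trayD [0.5418 0.2829 0.0029] [np.float64(0.0003518589319289496), np.float64(0.00035185893192868145)]
[[0.703  0.2772 0.018 ]
 [0.7037 0.0795 0.018 ]
 [0.5376 0.0699 0.018 ]
 [0.5373 0.2709 0.018 ]] [0.6204 0.1744 0.018 ]
[[0.7032 0.2721 0.018 ]
 [0.5325 0.0565 0.018 ]
 [0.5327 0.2622 0.018 ]]
```

Call:
{"op": "drive_tool", "data": {"rows": "0 0 -1 -0.143 1; 0 0 -1 -0.143 1; 0 0 -1 -0.142 1; 0 0 -1 0 1; 0 0 -1 0 1"}}

```text
clock: 0.65
tcp_pos: [0.2488, 0.5181, 0.3823]
eef_rot: [-0.0, 1.0, -0.0, -0.0]
wrist_force: [0.7, 1.0, 0.2]
gripper_width: 0.0852
grip_force: 0.0
```

Call:
{"op": "drive_tool", "data": {"rows": "0 -1 -1 0 1; 0 -1 -1 0 1; 0 -1 -1 0 1; 0 -1 -1 0 1; 0 -1 -1 0 1"}}

```text
clock: 1.15
tcp_pos: [0.2487, 0.367, 0.5324]
eef_rot: [-0.0, 1.0, -0.0, 0.0]
wrist_force: [0.3, 0.7, 0.2]
gripper_width: 0.0852
grip_force: 0.0
```

Call:
{"op": "drive_tool", "data": {"rows": "0 -1 -1 0 1; 0 -1 -1 0 1; 0 -1 -1 0 1; 0 -1 -1 0 1; 0 -1 -1 0 1"}}

```text
clock: 1.65
tcp_pos: [0.2462, 0.2141, 0.6406]
eef_rot: [-0.0, 1.0, 0.008, 0.014]
wrist_force: [-0.4, -0.8, -0.1]
gripper_width: 0.0852
grip_force: 0.0
```

```bash
python3 - <<'E'
from h import *
s=monitor.observe(); print(s["q"],s["tcp_pos"],s["eef_rot"])
E
```

```text
[0.4659 0.1078 0.9074 2.3368 0.0022 0.4651] [0.2462 0.2141 0.6406] [-0.0004  0.9999  0.0085  0.0145]
```

Call:
{"op": "drive_tool", "data": {"rows": "-1 -1 0.3 0 1; -1 -1 0.3 0 1; -1 -1 0.3 0 1; -1 -1 0 0 1; -1 -1 0 0 1"}}

```text
clock: 2.15
tcp_pos: [0.3963, 0.0635, 0.6146]
eef_rot: [0.0, 1.0, 0.008, 0.013]
wrist_force: [0.3, 0.3, -0.0]
gripper_width: 0.0851
grip_force: 0.0
```

Call:
{"op": "drive_tool", "data": {"rows": "0 -1 0 0 1; 0 -1 0 0 1; 0 0 0 0 1"}}

```text
clock: 2.45
tcp_pos: [0.3967, 0.0022, 0.6127]
eef_rot: [0.002, 1.0, 0.008, 0.012]
wrist_force: [-0.6, 0.8, -0.8]
gripper_width: 0.0852
grip_force: 0.0
```

```bash
python3 - <<'E'
from h import *
s=monitor.observe(); print(s["q"],s["tcp_pos"],s["eef_rot"])
E
```

```text
[-0.2131  0.2107  0.935   2.2747  0.0203 -0.2084] [0.3967 0.0022 0.6127] [0.0023 0.9999 0.0078 0.0121]
```

Call:
{"op": "drive_tool", "data": {"rows": "0 1 -1 0 1; 0 1 -1 0 1; 0.5 0.3 -1 0 1; 1 0 -1 0 1; 1 0 -1 0 1"}}

```text
clock: 2.95
tcp_pos: [0.2965, 0.0712, 0.6609]
eef_rot: [-0.001, 0.999, 0.008, 0.051]
wrist_force: [-0.0, -0.9, 0.7]
gripper_width: 0.0857
grip_force: 0.0
```

```bash
python3 - <<'E'
from h import *
s=monitor.observe(); print(s["q"],s["tcp_pos"],s["eef_rot"])
E
```

```text
[-0.0509  0.0495  0.9169  2.3372  0.0205 -0.0516] [0.2965 0.0712 0.6609] [-0.0009  0.9987  0.0077  0.0509]
```

Call:
{"op": "drive_tool", "data": {"rows": "0.5 0 -1 0 1; 0.5 0 -1 0 1; 0.5 0 -1 0 1; 0.5 0 -1 0 1; 0.5 0 -1 0 1"}}

```text
clock: 3.45
tcp_pos: [0.2105, 0.0747, 0.6813]
eef_rot: [0.0, 0.995, 0.004, 0.095]
wrist_force: [0.4, 0.2, -0.4]
gripper_width: 0.0856
grip_force: 0.0
```

```bash
python3 - <<'E'
from h import *
s=monitor.observe(); print(s["q"],s["tcp_pos"],s["eef_rot"])
E
```

```text
[-0.0494 -0.1301  0.8265  2.3373  0.0165 -0.0469] [0.2105 0.0747 0.6813] [0.0004 0.9955 0.0036 0.0952]
```

Call:
{"op": "drive_tool", "data": {"rows": "0 0 -1 0 1; 0 0 -1 0 1; 0 0 -1 0 1; 0 0 -1 0 1; 0 0 -1 0 1"}}

```text
clock: 3.95
tcp_pos: [0.1979, 0.0845, 0.7047]
eef_rot: [0.001, 0.99, -0.001, 0.14]
wrist_force: [-0.1, 1.7, -0.1]
gripper_width: 0.0856
grip_force: 0.0
```

```bash
python3 - <<'E'
from h import *
s=monitor.observe(); print(s["q"],s["tcp_pos"],s["eef_rot"])
E
```

```text
[ 0.0426 -0.1499  0.8966  2.337  -0.0133  0.0431] [0.1979 0.0845 0.7047] [ 0.0012  0.9902 -0.0006  0.1398]
```

Call:
{"op": "drive_tool", "data": {"rows": "0 -0.1 -1 0 1; 0 -0.1 -1 0 1; 0 -0.1 -1 0 1; 0 -0.1 -1 0 1; 0 0 -1 0 1"}}

```text
clock: 4.45
tcp_pos: [0.1728, 0.0853, 0.7268]
eef_rot: [0.002, 0.983, -0.004, 0.186]
wrist_force: [0.9, 0.9, 0.1]
gripper_width: 0.0853
grip_force: 0.0
```

Call:
{"op": "drive_tool", "data": {"rows": "-0.2 0 -1 0 1; -0.2 0 -1 0 1; -0.2 0 -1 0 1; -0.2 0 -1 0 1; -0.2 0 -1 0 1"}}

```text
clock: 4.95
tcp_pos: [0.1661, 0.0898, 0.7528]
eef_rot: [0.0, 0.973, 0.001, 0.233]
wrist_force: [-0.4, -0.3, -0.5]
gripper_width: 0.0851
grip_force: 0.0
```

```bash
python3 - <<'E'
from h import *
s=monitor.observe(); print(s["q"],s["tcp_pos"],s["eef_rot"])
E
```

```text
[ 0.2259 -0.192   1.034   2.337  -0.099   0.2033] [0.1661 0.0898 0.7528] [0.0003 0.9726 0.0014 0.2327]
```

Call:
{"op": "drive_tool", "data": {"rows": "-0.2 -0.2 -1 0 1; -0.2 -0.2 -1 0 1; -0.2 -0.2 -1 0 1; -0.2 -0.1 -1 0 1; 0 0 0 0 1"}}

```text
clock: 5.45
tcp_pos: [0.1555, 0.0822, 0.7823]
eef_rot: [-0.002, 0.958, 0.001, 0.288]
wrist_force: [-0.5, -0.2, -0.3]
gripper_width: 0.0854
grip_force: 0.0
```

```bash
python3 - <<'E'
from h import *
s=monitor.observe(); print(s["q"],s["tcp_pos"],s["eef_rot"])
E
```

```text
[ 0.3419 -0.1986  1.1252  2.3377 -0.1831  0.2847] [0.1555 0.0822 0.7823] [-0.0023  0.9578  0.0007  0.2875]
```

Call:
{"op": "drive_tool", "data": {"rows": "-0.15 0 1 0 1; -0.15 0 1 0 1; -0.15 0 1 0 1; -0.15 -0.2 1 0 1; -0.15 -0.5 1 0 1"}}

```text
clock: 5.95
tcp_pos: [0.2547, 0.0627, 0.6708]
eef_rot: [-0.004, 0.958, 0.001, 0.285]
wrist_force: [0.2, 1.0, -0.1]
gripper_width: 0.0856
grip_force: 0.0
```

Call:
{"op": "drive_tool", "data": {"rows": "-0.15 -0.5 1 0 1; -0.15 -0.5 1 0 1; -0.15 -0.5 1 0 1; -0.15 -0.5 1 0 1; -0.15 -0.5 1 0 1"}}

```text
clock: 6.45
tcp_pos: [0.3559, -0.0141, 0.5572]
eef_rot: [-0.001, 0.959, 0.0, 0.285]
wrist_force: [-0.4, 0.1, 0.2]
gripper_width: 0.0852
grip_force: 0.0
```

```bash
python3 - <<'E'
from h import *
s=monitor.observe(); print(s["q"],s["tcp_pos"],s["eef_rot"])
E
```

```text
[-0.5021 -0.4688  0.0011  1.5222  0.2662 -0.4323] [ 0.3559 -0.0141  0.5572] [-0.0006  0.9586  0.0001  0.2847]
```

Call:
{"op": "drive_tool", "data": {"rows": "-0.2 -0.6 1 0 1; -0.2 -0.6 1 0 1; -0.2 -0.6 1 0 1; -0.2 -0.6 1 0 1; -0.1 -0.5 0.5 0 1"}}

```text
clock: 6.95
tcp_pos: [0.4523, -0.1007, 0.4569]
eef_rot: [-0.001, 0.959, 0.001, 0.283]
wrist_force: [-0.3, -0.0, -0.5]
gripper_width: 0.0852
grip_force: 0.0
```

```bash
python3 - <<'E'
from h import *
s=monitor.observe(); print(s["tcp_pos"],s["eef_rot"])
c=optics.get_calibration("wrist");im=optics.camera("wrist"); np.save("w1.npy",c["extrinsics"])
print(c["extrinsics"])
cv2.imwrite("pics/w1.png",im); cv2.imwrite("pics/w1b.png",cv2.resize(im,(800,600),interpolation=cv2.INTER_CUBIC))
E
```

```text
[ 0.4523 -0.1007  0.4569] [-0.0009  0.9591  0.0012  0.2831]
[[-0.0015  0.617   0.787   0.3055]
 [ 1.     -0.0005  0.0024 -0.1019]
 [ 0.0019  0.787  -0.617   0.5302]
 [ 0.      0.      0.      1.    ]]
```

View pics/w1b.png

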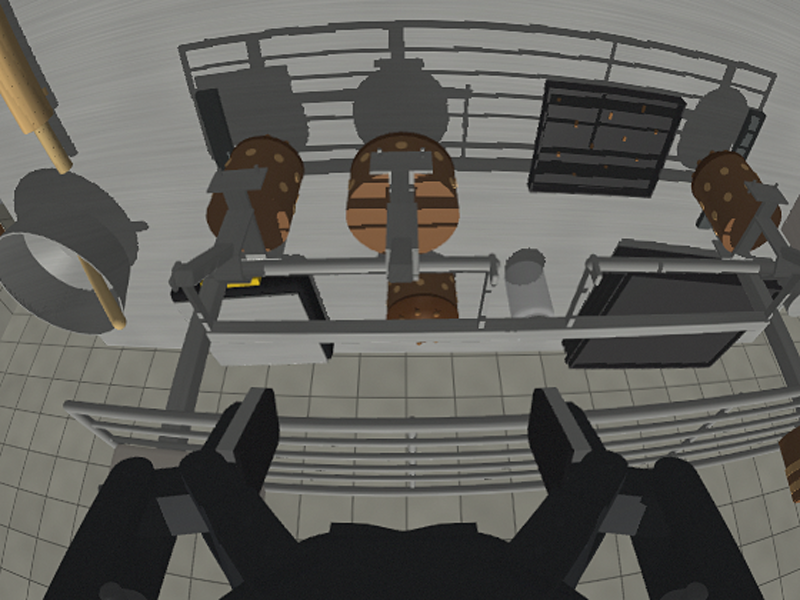

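```bash
cat >> h.py <<'E'
def proj(P,c):
    K=c["intrinsics"];T=c["extrinsics"];p=T[:3,:3].T@(np.asarray(P)-T[:3,3])
    r=np.hypot(p[0],p[1]);th=np.arctan2(r,p[2]);return K[:2,2]+K[0,0]*th*p[:2]/r
E
python3 - <<'E'
from h import *
c=optics.get_calibration("wrist");k=.7
w=lambda u,v:ray("wrist",(u*k,v*k),c)
s=lambda u,v:ray("scene",(210+u/4,150+v/4)); t=lambda u,v:ray("side",(205+u/4,170+v/4))
print("stopR",tri(w(495,260),s(348,238),t(360,152)),plane(w(495,260),.257))
print("stopL",tri(w(593,260),s(248,128),t(275,85)),plane(w(593,260),.257))
tr=[plane(w(*p),.018) for p in [(545,82),(685,98),(655,198),(530,188)]];print(np.array(tr),np.mean(tr,0))
for p in [(548,82)]: print("trayA?",)
for n,P in [("hooktop",(.628,-.1,.249)),("end",(.555,-.1,.31)),("grip",(.571,-.1,.285)),("stopR",(.628,-.01,.257))]:
    print(n,proj(P,c)/k)
im=cv2.imread("pics/w1.png")[110:200,240:325]
cv2.imwrite("pics/w1c.png",cv2.resize(im,None,fx=6.5,fy=6.5,interpolation=cv2.INTER_CUBIC))
E
```

```text
stopR (array([ 0.625 , -0.0127,  0.2436]), [np.float64(0.010613466595897528), np.float64(0.006339285539735815), np.float64(0.004635845343548488)]) [ 0.5964 -0.0229  0.257 ]
stopL (array([0.6223, 0.0873, 0.2458]), [np.float64(0.012421352647236282), np.float64(0.0068315539107910005), np.float64(0.005832071484593549)]) [0.5943 0.0689 0.257 ]
[[0.5353 0.0678 0.018 ]
 [0.5291 0.2678 0.018 ]
 [0.7044 0.2846 0.018 ]
 [0.7011 0.0773 0.018 ]] [0.6175 0.1744 0.018 ]
trayA?
hooktop [405.7583 276.8261]
end [406.8082 274.1831]
grip [406.4165 263.5938]
stopR [503.4968 283.567 ]
```

View pics/w1c.png

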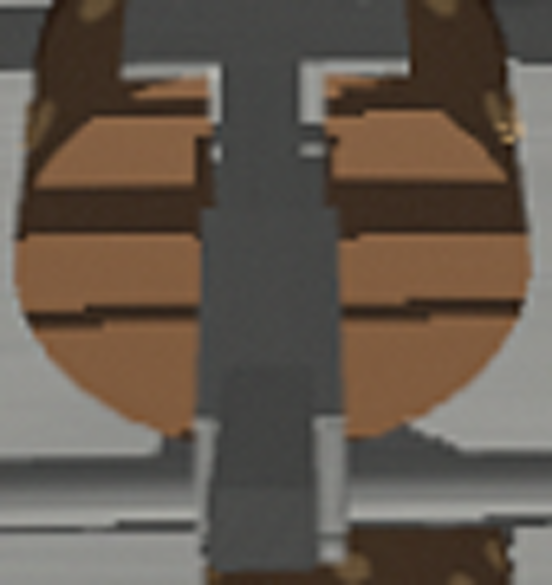

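Call:
{"op": "drive_tool", "data": {"rows": "0 -0.1 1 0 1; 0 0 1 0 1; 0 0 1 0 1; 0 0 1 0 1; 0 0 0 0 1"}}

```text
clock: 7.5
tcp_pos: [0.5164, -0.1017, 0.3549]
eef_rot: [-0.001, 0.96, 0.002, 0.282]
wrist_force: [-0.1, 1.0, -0.4]
gripper_width: 0.0854
grip_force: 0.0
```

```bash
python3 - <<'E'
from h import *
s=monitor.observe(); print(s["tcp_pos"],s["eef_rot"])
c=optics.get_calibration("wrist");im=optics.camera("wrist"); np.save("w2.npy",c["extrinsics"])
print(c["extrinsics"])
cv2.imwrite("pics/w2.png",im); cv2.imwrite("pics/w2b.png",cv2.resize(im[40:280,100:420],None,fx=2.5,fy=2.5,interpolation=cv2.INTER_CUBIC))
for n,P in [("hooktop",(.622,-.104,.249)),("end",(.549,-.104,.31)),("grip",(.565,-.104,.285)),("stopR",(.622,-.016,.257)),("stopL",(.622,.086,.257))]:
    print(n,(proj(P,c)-[100,40])*2.5)
E
```

```text
[ 0.5164 -0.1017  0.3549] [-0.0012  0.9596  0.002   0.2815]
[[-0.0025  0.6196  0.7849  0.3699]
 [ 1.     -0.0009  0.004  -0.1032]
 [ 0.0032  0.7849 -0.6196  0.4287]
 [ 0.      0.      0.      1.    ]]
hooktop [449.8141 463.764 ]
end [448.8952 491.3741]
grip [449.2058 451.1083]
stopR [678.4701 479.4129]
stopL [903.604  474.6766]
```

View pics/w2b.png

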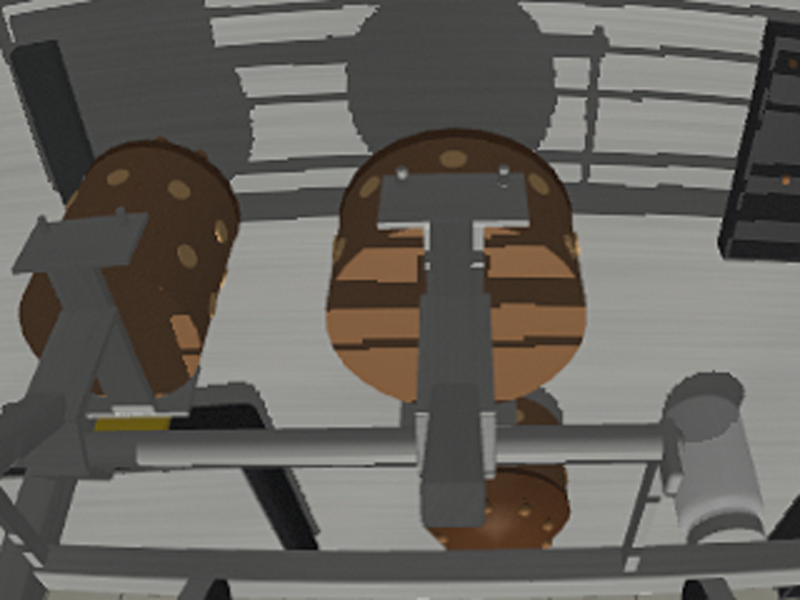

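```bash
python3 - <<'E'
from h import *
K=optics.get_calibration("wrist")["intrinsics"]
c1=dict(intrinsics=K,extrinsics=np.load("w1.npy"));c2=dict(intrinsics=K,extrinsics=np.load("w2.npy"))
w2=lambda u,v:ray("wrist",(u/2.5+100,v/2.5+40),c2); w1=lambda u,v:ray("wrist",(u,v),c1)
s=lambda u,v:ray("scene",(210+u/4,150+v/4)); t=lambda u,v:ray("side",(205+u/4,170+v/4))
print("end",tri(w2(454,526),w1(280.8,197.7)),tri(w2(454,526),s(330,330),t(362,160)))
print("end planes .31/.306",plane(w2(454,526),.314),plane(s(330,335),.31),plane(t(362,160),.31))
print("stopR",tri(w2(675,491),w1(494*.7,287*.7)),tri(w2(675,491),s(348,234),t(360,150)),plane(w2(675,491),.257),plane(s(348,234),.257),plane(t(360,150),.257))
print("stopL",plane(s(248,125),.257),plane(t(275,83),.257))
print("hook top ridge",plane(w2(456,470),.249),plane(s(425,350),.249),plane(t(445,222),.249))
print("rail front/back edge z .235",plane(w2(300,434),.235),plane(w2(300,466),.235),plane(w2(600,428),.235),plane(w2(600,460),.235))
E
```

```text
end (array([ 0.565 , -0.1025,  0.311 ]), [np.float64(0.00010008851866157558), np.float64(0.00010008851866146943)]) (array([ 0.5602, -0.1027,  0.3115]), [np.float64(0.002126070087528794), np.float64(0.003668629847258844), np.float64(0.0038706685650227125)])
end planes .31/.306 [ 0.5601 -0.1026  0.314 ] [ 0.5569 -0.1014  0.31  ] [ 0.5607 -0.1067  0.31  ]
stopR (array([ 0.6437, -0.0124,  0.249 ]), [np.float64(0.0014289775077609382), np.float64(0.0014289775077609538)]) (array([ 0.6251, -0.0163,  0.2568]), [np.float64(0.002912219478746623), np.float64(0.0018259467600380544), np.float64(0.004519678206483429)]) [ 0.6301 -0.0156  0.257 ] [ 0.6267 -0.0148  0.257 ] [ 0.6186 -0.022   0.257 ]
stopL [0.6235 0.088  0.257 ] [0.6204 0.0811 0.257 ]
hook top ridge [ 0.6261 -0.1016  0.249 ] [ 0.6203 -0.0998  0.249 ] [ 0.6216 -0.1082  0.249 ]
rail front/back edge z .235 [ 0.6216 -0.1632  0.235 ] [ 0.6435 -0.1666  0.235 ] [ 0.6179 -0.0452  0.235 ] [ 0.6394 -0.0421  0.235 ]
```

Call:
{"op": "drive_tool", "data": {"rows": "-0.12 0 0.9 0 1; -0.12 0 0.9 0 1; 0 0 0.9 0 1; 0 0 0.85 0 1; 0 0 0 0 1"}}

```text
clock: 8.05
tcp_pos: [0.5811, -0.1021, 0.2728]
eef_rot: [-0.001, 0.959, 0.001, 0.283]
wrist_force: [-0.9, 0.5, 0.1]
gripper_width: 0.0857
grip_force: 0.0
```

Call:
{"op": "drive_tool", "data": {"rows": "0 0 0 0 0; 0 0 0 0 0; 0 0 0 0 0; 0 0 0 0 0; 0 0 0 0 0", "grip_force": 60}}

```text
clock: 8.55
tcp_pos: [0.5818, -0.1018, 0.2761]
eef_rot: [-0.002, 0.958, 0.0, 0.286]
wrist_force: [-2.7, 0.6, 5.1]
gripper_width: 0.0173
grip_force: 58.2
```

```bash
python3 - <<'E'
from h import *
s=monitor.observe(); print(s)
cv2.imwrite("pics/side1.png",cv2.resize(optics.camera("side")[130:300,180:380],None,fx=3.5,fy=3.5,interpolation=cv2.INTER_CUBIC))
E
```

```text
{'clock': 8.55, 'q': array([-0.4277, -0.0969, -0.4793,  0.652 ,  0.2308, -0.368 ]), 'qd': array([ 0.0038, -0.0036,  0.0008,  0.0046,  0.0068, -0.0009]), 'joint_efforts': array([ -1.3148, -24.6786,  33.215 ,  -5.9605,  -0.3074,   0.12  ]), 'tcp_pos': array([ 0.5818, -0.1018,  0.2761]), 'eef_rot': array([-0.0019,  0.9583,  0.0004,  0.2857]), 'wrist_force': array([-2.675 ,  0.5734,  5.09  ]), 'ft_torque': array([0.1352, 0.4457, 0.1791]), 'grip_force': 58.193437457084656, 'gripper_width': 0.017255327657520723}
```

View pics/side1.png

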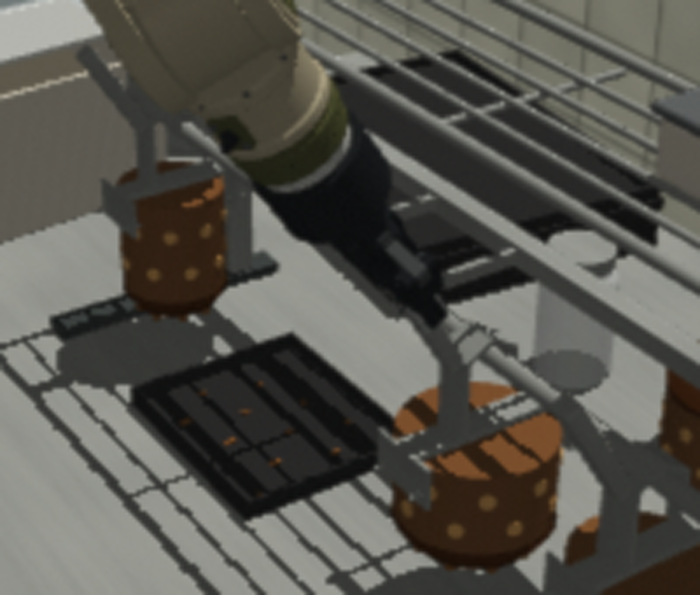

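Call:
{"op": "drive_tool", "data": {"rows": "0 0 0 0 0; 0 0 0 0 0; -0.09 0 -0.14 0 0; -0.09 0 -0.14 0 0; -0.18 0 -0.28 0 0", "grip_force": 105}}

```text
clock: 9.1
tcp_pos: [0.5803, -0.1018, 0.2928]
eef_rot: [-0.001, 0.959, 0.001, 0.283]
wrist_force: [-0.0, -0.1, -4.7]
gripper_width: 0.0167
grip_force: 102.4
```

Call:
{"op": "drive_tool", "data": {"rows": "-0.18 0 -0.28 0 0; -0.18 0 -0.28 0 0; 0 0 0 0 0; 0 0 0 0 0"}}

```text
clock: 9.5
tcp_pos: [0.5817, -0.1023, 0.3153]
eef_rot: [-0.002, 0.958, -0.0, 0.285]
wrist_force: [0.0, 0.1, -4.5]
gripper_width: 0.0163
grip_force: 102.5
```

```bash
python3 - <<'E'
from h import *
s=monitor.observe(); print(s)
a=optics.camera("side")[130:290,180:380]; b=optics.camera("wrist")[20:260,120:440]
cv2.imwrite("pics/lift.png",np.vstack([cv2.resize(a,(400,320)),cv2.resize(b,(400,280))]))
E
```

```text
{'clock': 9.5, 'q': array([-0.4278, -0.1121, -0.3951,  0.7519,  0.2294, -0.368 ]), 'qd': array([-0.0004,  0.0071, -0.024 ,  0.0006,  0.0014,  0.002 ]), 'joint_efforts': array([ -0.0021, -31.3188,  38.4266,  -6.2435,   1.0111,  -0.0005]), 'tcp_pos': array([ 0.5817, -0.1023,  0.3153]), 'eef_rot': array([-0.0017,  0.9584, -0.0002,  0.2853]), 'wrist_force': array([ 0.0258,  0.0833, -4.4984]), 'ft_torque': array([-0.0112,  1.2267,  0.0086]), 'grip_force': 102.46999740600586, 'gripper_width': 0.01632337485204981}
```

View pics/lift.png

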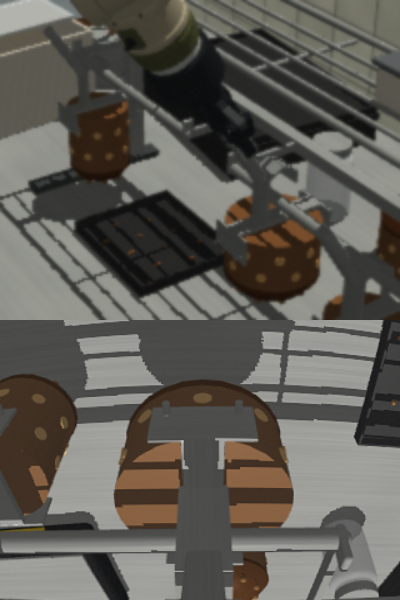

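Call:
{"op": "drive_tool", "data": {"rows": "0 0.3 0 0 0; 0.02 0.6 -0.013 0 0; 0.02 0.8 -0.013 0 0; 0.02 0.8 -0.013 0 0; 0.02 0.8 -0.013 0 0"}}

```text
clock: 10.1
tcp_pos: [0.5778, -0.0016, 0.3141]
eef_rot: [-0.002, 0.959, 0.0, 0.285]
wrist_force: [0.5, -0.1, -4.6]
gripper_width: 0.017
grip_force: 102.7
```

Call:
{"op": "drive_tool", "data": {"rows": "0.02 0.8 -0.013 0 0; 0.02 0.8 -0.013 0 0; 0.02 0.8 -0.013 0 0; 0.02 0.8 -0.013 0 0; 0.02 0.8 -0.013 0 0"}}

```text
clock: 10.6
tcp_pos: [0.5736, 0.1187, 0.3141]
eef_rot: [-0.002, 0.959, 0.001, 0.285]
wrist_force: [-0.5, -0.3, -4.3]
gripper_width: 0.0168
grip_force: 102.7
```

Call:
{"op": "drive_tool", "data": {"rows": "0.02 0.8 -0.013 0 0; 0.02 0.6 -0.013 0 0; 0.02 0.3 -0.013 0 0; 0 0 0 0 0; 0 0 0 0 0"}}

```text
clock: 11.1
tcp_pos: [0.5718, 0.1677, 0.3142]
eef_rot: [-0.002, 0.959, -0.0, 0.285]
wrist_force: [0.1, -0.6, -3.8]
gripper_width: 0.0167
grip_force: 102.8
```

```bash
python3 - <<'E'
from h import *
s=monitor.observe(); print(s["tcp_pos"],s["eef_rot"],s["wrist_force"],s["ft_torque"])
c=optics.get_calibration("wrist");np.save("w3.npy",c["extrinsics"])
b=optics.camera("wrist");cv2.imwrite("pics/w3.png",b)
cv2.imwrite("pics/w3b.png",cv2.resize(b[40:280,120:440],None,fx=2.5,fy=2.5,interpolation=cv2.INTER_CUBIC))
cv2.imwrite("pics/side3.png",optics.camera("side"));cv2.imwrite("pics/scene3.png",optics.camera("scene"))
E
```

```text
[0.5718 0.1677 0.3142] [-0.0018  0.9586 -0.0001  0.2847] [ 0.0687 -0.5972 -3.7788] [-0.0229  1.1523 -0.028 ]
```

Call:
{"op": "drive_tool", "data": {"rows": "0.11 0.2 0.17 0 0; 0.11 0 0.17 0 0; 0.11 0 0.17 0 0; 0.11 0 0.17 0 0; 0.11 0 0.17 0 0"}}

```text
clock: 11.75
tcp_pos: [0.572, 0.1737, 0.2833]
eef_rot: [-0.002, 0.959, -0.0, 0.285]
wrist_force: [0.3, -1.1, -4.0]
gripper_width: 0.0167
grip_force: 102.9
```

Call:
{"op": "drive_tool", "data": {"rows": "0.04 0 0.06 0 0; 0.04 0 0.06 0 0; 0 0 0 0 0"}}

```text
clock: 12.05
tcp_pos: [0.5721, 0.1738, 0.2796]
eef_rot: [-0.002, 0.959, 0.0, 0.285]
wrist_force: [-0.7, -0.1, -3.8]
gripper_width: 0.0167
grip_force: 102.8
```

Call:
{"op": "drive_tool", "data": {"rows": "0.03 0 0.045 0 0; 0.03 0 0.045 0 0; 0 0 0 0 0"}}

```text
clock: 12.35
tcp_pos: [0.5731, 0.1739, 0.278]
eef_rot: [-0.001, 0.958, 0.0, 0.286]
wrist_force: [1.6, 0.4, -2.3]
gripper_width: 0.0167
grip_force: 103.1
```

Call:
{"op": "drive_tool", "data": {"rows": "0.02 0 0.03 0 0; 0.02 0 0.03 0 0; 0 0 0 0 0"}}

```text
clock: 12.65
tcp_pos: [0.5737, 0.174, 0.2769]
eef_rot: [-0.001, 0.958, 0.0, 0.287]
wrist_force: [0.2, -0.4, 4.3]
gripper_width: 0.0166
grip_force: 103.7
```

Call:
{"op": "drive_tool", "data": {"rows": "0 0 0 0 0.3; 0 0 0 0 0.5; 0 0 0 0 0.8; 0 0 0 0 0.8; 0 0 0 0 0.8", "grip_force": 20}}

```text
clock: 13.15
tcp_pos: [0.5719, 0.1738, 0.2741]
eef_rot: [-0.002, 0.959, 0.0, 0.285]
wrist_force: [0.9, 0.6, -0.1]
gripper_width: 0.0683
grip_force: 0.0
```

Call:
{"op": "drive_tool", "data": {"rows": "0 0 -0.3 0 0.8; 0 0 -0.5 0 0.8; 0 0 -0.8 0 0.8; 0 0 -1 0 0.8; 0 0 -1 0 0.8"}}

```text
clock: 13.65
tcp_pos: [0.5121, 0.1736, 0.3661]
eef_rot: [-0.002, 0.959, 0.0, 0.285]
wrist_force: [1.1, 0.8, 0.4]
gripper_width: 0.0686
grip_force: 0.0
```

Call:
{"op": "drive_tool", "data": {"rows": "0 0 -1 0 0.8; 0 0 -1 0 0.8; 0 0 0 0 0.8; 0 0 0 0 0.8; 0 0 0 0 0.8"}}

```text
clock: 14.15
tcp_pos: [0.4801, 0.1735, 0.4141]
eef_rot: [-0.002, 0.959, -0.0, 0.284]
wrist_force: [0.2, 0.8, -0.5]
gripper_width: 0.068
grip_force: 0.0
```

```bash
python3 - <<'E'
from h import *
s=monitor.observe(); print(s["clock"],s["tcp_pos"],s["wrist_force"])
a=optics.camera("side")[110:270,170:330]; b=optics.camera("wrist")[20:300,120:440]
cv2.imwrite("pics/fin.png",np.hstack([cv2.resize(a,(400,400),interpolation=cv2.INTER_CUBIC),cv2.resize(b,(400,400))]))
E
```

```text
14.15 [0.4801 0.1735 0.4141] [ 0.1903  0.7726 -0.5284]
```

View pics/fin.png

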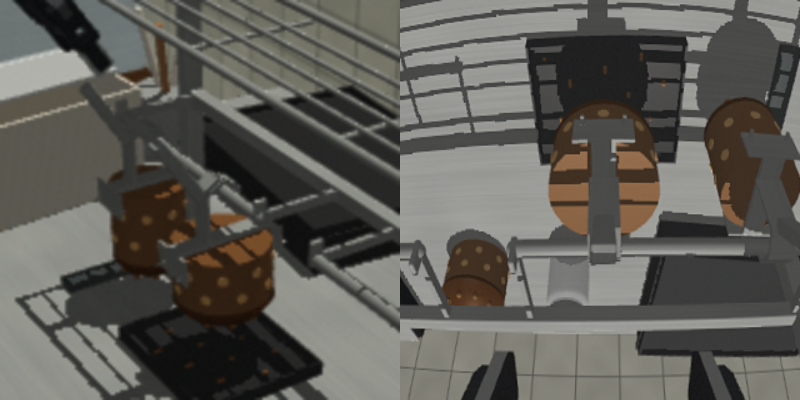

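The picture shows the low loaf hanging upright on the left rail, with its hook at about (605,245) and the tray below it centred at about (605,100). The gripper is clear of it. I'll let the loaf settle, then hand the job in.

Call:
{"op": "drive_tool", "data": {"rows": "0 0 0 0 0.8; 0 0 0 0 0.8; 0 0 0 0 0.8; 0 0 0 0 0.8; 0 0 0 0 0.8"}}

```text
clock: 14.75
tcp_pos: [0.4804, 0.1736, 0.4152]
eef_rot: [-0.002, 0.959, 0.0, 0.285]
wrist_force: [0.6, -0.4, 0.2]
gripper_width: 0.0679
grip_force: 0.0
```

Call:
{"op": "drive_tool", "data": {"rows": "0 0 0 0 0.8; 0 0 0 0 0.8; 0 0 0 0 0.8; 0 0 0 0 0.8; 0 0 0 0 0.8"}}

```text
clock: 15.25
tcp_pos: [0.4803, 0.1736, 0.4152]
eef_rot: [-0.002, 0.959, 0.0, 0.285]
wrist_force: [-0.6, 0.1, 0.4]
gripper_width: 0.0683
grip_force: 0.0
```

```bash
python3 - <<'E'
from h import *
from bench import workorder
a=optics.camera("side").astype(int)
for _ in range(4): b=optics.camera("side").astype(int)
print("motion",(abs(a-b).max(2)[150:270,220:330]>40).sum())
print(workorder.sign_off())
E
```

```text
motion 1
the job is handed in; nothing more can be done
None
```

The low panettone now hangs straight and still on the left rail over the crumb tray, with the gripper clear, and the job was handed in at about 15.5 s; sign-off returned no verdict.

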